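# Power up and zero the kitchen scale

## Task

Get the kitchen scale ready for weighing out biscuits, pressing with the closed fingertips: first switch on the socket that has the plug in it by pressing the raised end of its rocker fully down, then press the scale's round power key fully in (it stays in), and last press the long oblong zero key all the way down and let it come back up. Leave the empty bowl standing on the scale, do not press the square key or the other socket's rocker, and do not lift or shift the bowl, the jar, the mug, or the cutter and biscuit lying between scale and power block.

Things in the scene. Friction and masses are not known exactly. Their poses are not given: they have to be found in the camera images.
- scale: grey kitchen scale, 240 mm deep (x) by 210 mm wide (y), case top 35 mm above the counter, fixed; origin on the counter under its centre, -x is its front. Round steel platter 156 mm across, centre 35 mm to +x, top at 45 mm. Three white keys in a row along y, 90 mm towards the front from the centre, 70 mm apart, each on a black plate 42 x 56 x 3 mm; which key is in which place varies. It stands on the left or the right, the power block on the other side
- block: white power block, 150 mm (x) by 200 mm (y), top 40 mm above the counter, fixed; origin on the counter under its centre, -x is its front (robot side). Two gangs side by side along y, 96 mm apart, on grey plates 4 mm thick; each has a white rocker in front and a socket behind. One socket holds a black plug 36 x 48 mm, 34 mm tall, 68 mm behind its rocker's pivot; which gang has it varies
- plug_rocker (a joint): rocker of the socket WITH the plug, 60 mm long (x of the block) by 34 mm wide, a shallow V pivoted at mid-length across the block; rad, 0 = off (front end, towards the block's -x, raised about 7 mm above the pivot line; rear half level), 0.24 = fully on (front half pressed level, rear end raised). Held by friction: about 1.5 N at plug_press moves it, and it stays where it is left. Starts off
- plug_press (a point): point on the upper face of the front (raised) half of that rocker, 21 mm in front of its pivot, on its centre line; moves with it; about 59 mm above the counter when off, about 5 mm lower when on
- spare_rocker (a joint): the same kind of rocker at the socket without a plug; starts off, leave it off
- spare_press (a point): same point on the spare rocker
- power_key (a joint): round white power key, 26 mm across; m, 0 = up, 0.006 = fully in, moving down. Latching: a steady 2.5 N or so moves it and it stays in where it is left. Starts up, its top 9 mm above its plate
- power_key_top (a point): centre of the round key's top, 47 mm above the counter when up
- zero_key (a joint): oblong white zero key, 18 mm (x of the scale) by 44 mm (y); m, 0 = up, 0.006 = fully down. Sprung: 1.5 N starts it, 4.5 N takes it to the bottom, and it comes back up when let go
- zero_key_top (a point): centre of the oblong key's top, 47 mm above the counter when up
- unit_key (a joint): square white key, 20 by 20 mm, sprung like the zero key; do not press
- unit_key_top (a point): centre of the square key's top, 47 mm above the counter when up
- bowl: empty white bowl, rim 124 mm across, 48 mm tall, standing loose on the platter (rim 93 mm above the counter); origin under its centre, z up. Leave it there
- biscuit_near: a round chocolate-chip biscuit, 60 mm across, 15 mm thick, loose; origin under its centre, z up. Leave alone; it stands on the counter between scale and power block, nearer the robot
- cutter: steel ring biscuit cutter, 56 mm across, 30 mm tall, loose on the counter between scale and power block, farther out; origin under its centre. Leave alone
- jar: amber jar, 66 mm across, 100 mm tall, loose at the left side; origin under its centre. Leave alone
- mug: blue mug, 78 mm across, 90 mm tall, loose at the right side; origin under its centre. Leave alone
There are look-alikes about, which are no part of the job. Of the things that look like the bowl, the largest one is meant.

How it is judged (in metres and radians):
On the way, in this order (a step that is already met when the one before it is completed fails the run):
1. the rocker of the socket with the plug is pressed fully on (value of joint plug_rocker above 0.19 rad), for 0.05 s.
2. the round power key is pressed in (value of joint power_key above 0.004 m), for 0.05 s.
3. the oblong zero key is pressed down (value of joint zero_key above 0.004 m), for 0.05 s.
At the end, for the whole second after the job is handed in: Plugged socket's rocker on (over 0.19 of 0.24 rad), power key in (over 4 of 6 mm), zero key pressed over 4 mm and up again (under 1.5 mm), square key up (under 1.5 mm), other rocker off (under 0.08 rad), bowl upright (0.1 rad), bowl, cutter, jar, mug, near biscuit within 20 mm of where they began (value of joint plug_rocker above 0.19 rad and value of joint power_key above 0.004 m and value of joint each of zero_key, unit_key below 0.0015 m and value of joint spare_rocker below 0.08 rad and distance of each of bowl, biscuit_near, cutter, jar, mug from where it was at the start of the episode below 0.02 m and angle between bowl's own z axis and vertical below 0.1 rad); the robot touches nothing.
It fails at once if the square key is pressed (over 2 mm) (value of joint unit_key above 0.002 m).
It fails at once if the other socket's rocker is pressed (over 0.08 rad) (value of joint spare_rocker above 0.08 rad).
It fails at once if a scale key is pressed (over 2 mm) before the plugged socket is on (value of joint plug_rocker below 0.19 rad and value of joint any of power_key, zero_key above 0.002 m).
It fails at once if the zero key is pressed (over 2 mm) before the power key is in (value of joint power_key below 0.004 m and value of joint zero_key above 0.002 m).
It fails at once if the bowl, the near biscuit, the cutter, the jar or the mug is lifted or shifted by more than 20 mm (distance of any of bowl, biscuit_near, cutter, jar, mug from where it was at the start of the episode above 0.02 m).
It also fails if it takes over 45 s, if anything falls off the work surface, if the arm or the gripper's body presses on something with over 40 N, if the wrist force passes 120 N, or if a joint passes its speed limit or range.

## Robot

A 7-joint arm with a two-finger parallel gripper is mounted at the origin on the work surface. World frame = base frame: x ahead of the robot, y to its left, z up, the work surface at z = 0. Lengths are in m, angles in degrees, forces in N, time in s.
With the tool pointing down it reaches from about 0.425 to 0.875 m from the base axis. Payload 4.7 kg.
Tool frame: the origin (TCP) lies midway between the tips of the shut fingers; the grasp point (between the pads) lies 19 mm behind it; z points along the fingers, y is the line along which they close (so a half turn about z gives the same grasp; the last joint's range is limited). The gripper opens to 87 mm and grips with 3 to 60 N. Pads are 19 mm wide; open, the fingers measure 117 mm over their backs; the gripper's body (75 mm by 190 mm) begins 51 mm behind the grasp point.
Start: joints at [66.24, 18.392, -4.016, 83.108, 1.295, 78.541, -3.26], TCP at [0.27, -0.591, 0.223] pointing down, gripper open.
Joint ranges: [-163.93, 163.93], [-17.29, 119.83], [-79.2, 71.16], [3.27, 140.29], [-89.18, 269.18], [5.43, 117.66], [-154.24, 154.24]. Speed limits (degrees/s): [147.25, 147.25, 180, 180, 180, 180, 180].

## Interface

Orientations are given as [roll, pitch, yaw] about the fixed x, y, z axes, in that order (R = Rz(yaw) Ry(pitch) Rx(roll)).
In Python, from cell import env gives the robot as it stands. The module is installed in compiled form; this text tells all that it offers.
- The arm moves only by the tool send_rows, never from a script. Its argument "series" is a list of rows, each an object with "travel": the shift along the tool's x, y, z in cm, a list of three; "dr": the turn, a rotation vector about the tool's x, y, z in degrees, a list of three; "claw": the finger opening in cm, from 0 to 8.7. In form: [{"travel": [tx, ty, tz], "dr": [wx, wy, wz], "claw": claw}, ...]. A call has 1 to 12 rows; each row is the pose to reach, as a shift and turn from the pose commanded when the call began, along the tool's axes at that moment; what a row does not reach only later rows make up. A row lasts 1/12 s, in which the tool goes at most 41.7 mm and 7.16 degrees, less where a joint would pass 70% of its speed; a pose out of reach is approached as far as the arm can. A call with a gripper value outside its range is refused whole. The fingers move at their own pace and stop on an object; "grip_force" is the grip in N (left out, the last holds). Time passes only in rows, so rows that repeat a pose let the fingers close. It gives the time, the measured TCP pose, the force and the opening at its end, in the units of the state.
- env.get_obs(): the state, without advancing time (a new reading comes with each control period).
- env.read_camera(name): name is "side" or "top"; returns the picture (384x512x3 uint8, blue, green, red); there is no depth.
- env.calibration(name): a dict with "fx", "fy", "cx", "cy" (pixels), "cam_to_world" (4x4, takes a point from camera to world coordinates). Camera axes: x right, y down, z forward; pixel columns grow to the right and rows downward; lengths in m; the calibration is good to about 2 mm. A picture is of the moment at which its call begins. calibration takes no time and is no camera call.
- env.sign_off(): hands the job in, once; it reports no verdict.
The state is a dict: "time_s": time; "qpos": joint angles; "joint_velocities": joint speeds; "effort": joint torques, N m; "tool_pos": TCP position; "tool_rot": TCP orientation; "force": force on the tool from outside, world axes, zero at the start; "wrist_torque": the same for the moment, N m; "grip_width": finger opening in m.
Only numpy, scipy, OpenCV 4.12 (cv2) and the standard library are available. Lean on these libraries where they do the work, as an engineer would, in place of code of your own. Each camera call takes 0.05 s, during which the arm holds its last target. There are 200 camera calls.

## Working session

There is one attempt and no reset: what is moved stays moved. The work goes in short steps, Python scripts to look and compute and a tool call to move; the robot and the scene stay as the last step left them, time stands still between calls to the robot, and variables do not carry over. Pictures are saved under pics/ and viewed, on a budget of 10 in all, crops included, one or two more only if the job needs it, and the job is handed in when it is done.

Besides the shell and the picture viewer there is one more tool, called after "Request:" by a JSON object that holds its "method" and its "body", one argument or row to a line. send_rows: Moves the arm, as the interface text tells. Its arguments: {"type":"object","properties":{"series":{"type":"array"},"grip_force":{"type":"number"}},"required":["series"]}

```bash
mkdir -p pics; python3 - <<'E'
from cell import env
import cv2
for n in("top","side"):
    cv2.imwrite(f"pics/{n}0.png",env.read_camera(n)); c=env.calibration(n); print(n,c)
o=env.get_obs();print(o["time_s"],o["tool_pos"],o["tool_rot"],o["force"],o["grip_width"])
E
```

```text
top {'fx': 498.2097294418941, 'fy': 498.2097294418941, 'cx': 264.2331884155267, 'cy': 192.09138776158454, 'cam_to_world': array([[-0.01219087, -0.99757961,  0.06845665,  0.39030061],
       [-0.99989842,  0.01266753,  0.00653325, -0.02199793],
       [-0.00738462, -0.06837005, -0.9976327 ,  1.49009185],
       [ 0.        ,  0.        ,  0.        ,  1.        ]])}
side {'fx': 367.511421306475, 'fy': 367.511421306475, 'cx': 252.35039862267993, 'cy': 191.29377995307294, 'cam_to_world': array([[-0.68810955, -0.40073877,  0.604908  , -0.130605  ],
       [-0.72552669,  0.36759863, -0.5817923 ,  0.59359863],
       [ 0.01078338, -0.83921373, -0.5436948 ,  0.65271739],
       [ 0.        ,  0.        ,  0.        ,  1.        ]])}
0.1 [ 0.26998918 -0.59071254  0.22156384] [-1.79899217e+02  3.45313805e-03  2.45658224e+01] [-0.02620681 -1.20379414 -0.5423758 ] 0.08685352910979617
```

View pics/top0.png

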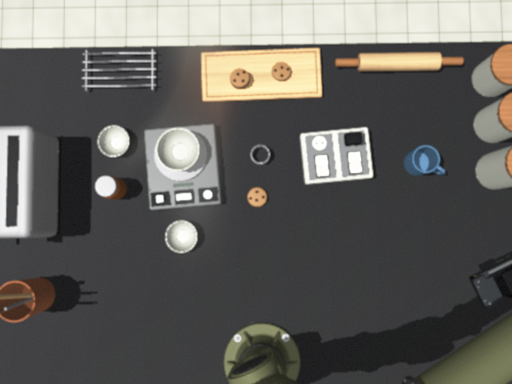

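View pics/side0.png

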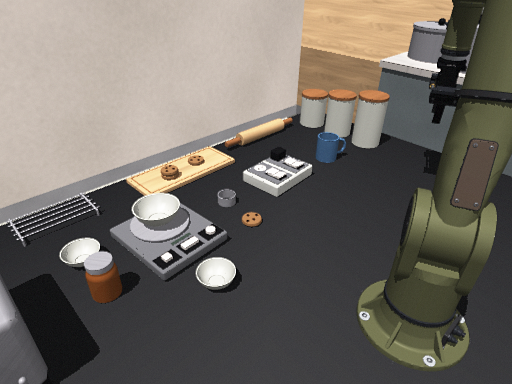

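The top view shows the scale on the left with its keys at about row 197: square (160), oblong (184) and round (208). The block is on the right with the plug at (354,139), so its rocker is at about (354,163). The spare rocker is at (322,166). Next I'll measure these with masks.

```bash
cat > h.py <<'E'
from cell import env
import cv2, numpy as np
def ray(n,u,v,z):
    c=env.calibration(n);T=c["cam_to_world"]
    d=T[:3,:3]@np.array([(u-c["cx"])/c["fx"],(v-c["cy"])/c["fy"],1]);o=T[:3,3]
    return o+d*(z-o[2])/d[2]
def pix(n,p):
    c=env.calibration(n);T=c["cam_to_world"];q=T[:3,:3].T@(np.array(p)-T[:3,3])
    return np.array([c["fx"]*q[0]/q[2]+c["cx"],c["fy"]*q[1]/q[2]+c["cy"]])
def blobs(im,x0,y0,x1,y1,thr,amin,f=4):
    g=cv2.resize(im[y0:y1,x0:x1],None,fx=f,fy=f,interpolation=cv2.INTER_CUBIC).min(2)
    n,l,s,c=cv2.connectedComponentsWithStats((g>thr).astype(np.uint8))
    r=[]
    for i in range(1,n):
        if s[i,4]>=amin*f*f:
            rc=cv2.minAreaRect(np.argwhere(l==i)[:,::-1].astype(np.float32))
            r.append((c[i]/f+[x0-.375,y0-.375],np.array(rc[1])/f,rc[2],s[i,4]/f/f))
    return r
E
python3 - <<'E'
from h import *
im=cv2.imread("pics/top0.png")
for nm,box,z in(("keys",(148,184,220,209),.047),("block",(296,122,378,188),.055)):
    for thr in(140,190):
        for c,s,a,A in blobs(im,*box,thr,12): print(nm,thr,c.round(1),s.round(1),round(a),round(A),ray("top",*c,z).round(4))
a=cv2.resize(im[180:212,144:224],None,fx=9,fy=9,interpolation=cv2.INTER_CUBIC)
b=cv2.resize(im[122:190,296:376],None,fx=4.4,fy=4.4,interpolation=cv2.INTER_CUBIC)
c=np.zeros((a.shape[0]+b.shape[0],720,3),np.uint8);c[:288]=a;c[288:,:b.shape[1]]=b
cv2.imwrite("pics/crop1.png",c)
E
```

```text
keys 140 [179.4 193.5] [24.8 70.5] 90 746 [0.4884 0.2339 0.047 ]
keys 140 [207.2 194.1] [9.8 9.8] 90 79 [0.4855 0.1531 0.047 ]
keys 140 [159.1 198.4] [8.6 8.1] 85 64 [0.4747 0.293  0.047 ]
keys 190 [207.3 194.1] [8.8 8.8] 90 65 [0.4855 0.153  0.047 ]
keys 190 [183.2 196.3] [ 7.  15.6] 85 101 [0.4801 0.2229 0.047 ]
keys 190 [159.2 198.4] [7.8 7.2] 90 52 [0.4749 0.2929 0.047 ]
block 140 [334.3 156.4] [51.6 69.2] 84 3144 [ 0.5898 -0.2168  0.055 ]
block 190 [332.1 154.1] [50.5 68.1] 84 1253 [ 0.5968 -0.2106  0.055 ]
block 190 [354.6 161.8] [21.4 12.9] 84 255 [ 0.5733 -0.2753  0.055 ]
block 190 [321.6 165.1] [21.5 12.8] 84 255 [ 0.565  -0.1796  0.055 ]
```

View pics/crop1.png

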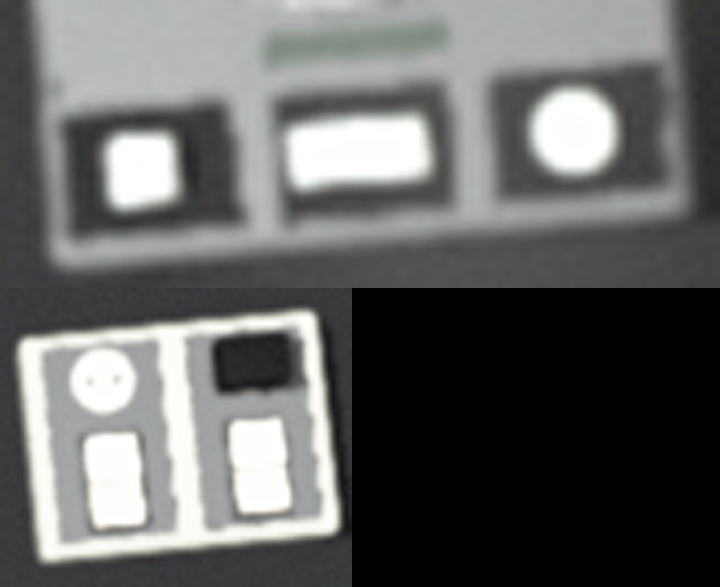

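```bash
cat >> h.py <<'E'
from scipy.spatial.transform import Rotation as Ro
def delta(p,yaw):
    o=env.get_obs();R=Ro.from_euler("xyz",o["tool_rot"],degrees=True);G=Ro.from_euler("xyz",[180,0,yaw],degrees=True)
    print("t",o["time_s"],"at",o["tool_pos"].round(4),"F",o["force"].round(1),"travel cm",(R.inv().apply(np.array(p)-o["tool_pos"])*100).round(2),"dr",(R.inv()*G).as_rotvec(degrees=True).round(2))
E
python3 -c "
from h import *
delta([.552,-.277,.15],5)
im=cv2.imread('pics/side0.png')
for p in([.552,-.277,.059],[.4855,.153,.047],[.48,.223,.047]): print(pix('side',p).round(1))
x=[pix('side',p) for p in([.552,-.277,.059],[.4855,.153,.047],[.48,.223,.047])]
for q in x: cv2.circle(im,tuple(int(round(v)) for v in q),1,(0,0,255),-1)
cv2.imwrite('pics/side_m.png',cv2.resize(im[140:280,100:330],None,fx=3.4,fy=3.4,interpolation=cv2.INTER_CUBIC))
"
```

```text
t 0.1 at [ 0.27   -0.5907  0.2216] F [-0.  -1.2 -0.5] travel cm [ 38.69 -16.79   7.18] dr [-0.1   0.02 19.57]
[298.4 163.1]
[209.9 229.4]
[188.9 242.5]
```

View pics/side_m.png

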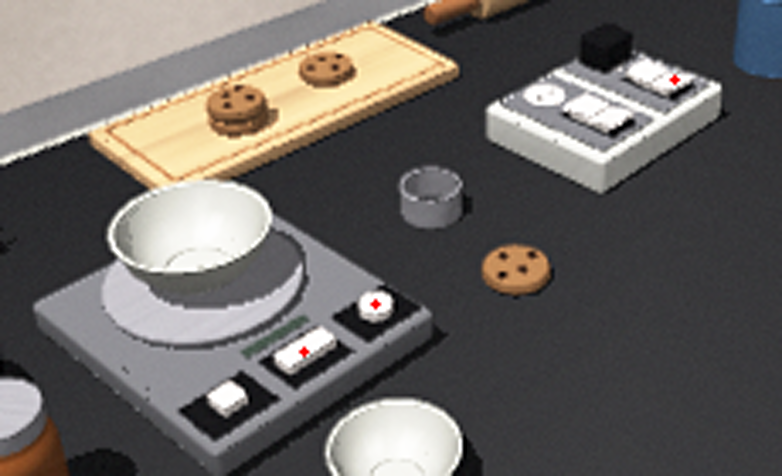

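In the side view the marked points fall on the round key, the oblong key and the front half of the plugged rocker, so the two views agree. I'm moving over the rocker now.

Request:
{"method": "send_rows", "body": {
  "series": [
    {"travel":[3.5,-1.5,0],"dr":[0,0,2],"claw":0},
    {"travel":[7,-3,0],"dr":[0,0,4],"claw":0},
    {"travel":[10.5,-4.5,0],"dr":[0,0,6],"claw":0},
    {"travel":[14,-6,0],"dr":[0,0,8],"claw":0},
    {"travel":[17.5,-7.5,0],"dr":[0,0,10],"claw":0},
    {"travel":[21,-9,0],"dr":[0,0,12],"claw":0},
    {"travel":[24.5,-10.5,0],"dr":[0,0,14],"claw":0},
    {"travel":[28,-12,0],"dr":[0,0,16],"claw":0},
    {"travel":[31.5,-13.5,0],"dr":[0,0,18],"claw":0},
    {"travel":[35,-15,1],"dr":[0,0,19.6],"claw":0},
    {"travel":[38,-16.5,4],"dr":[0,0,19.6],"claw":0},
    {"travel":[38.7,-16.8,7.2],"dr":[0,0,19.6],"claw":0}
  ]
}}

```text
time_s: 1.1
tool_pos: [0.558, -0.2712, 0.1523]
tool_rot: [-180.0, -0.4, 5.4]
force: [1.6, 0.1, -0.8]
grip_width: 0.015
```

Request:
{"method": "send_rows", "body": {
  "series": [
    {"travel":[0,0,0],"dr":[0,0,0],"claw":0},
    {"travel":[0,0,0],"dr":[0,0,0],"claw":0},
    {"travel":[0,0,0],"dr":[0,0,0],"claw":0},
    {"travel":[0,0,0],"dr":[0,0,0],"claw":0}
  ]
}}

```text
time_s: 1.43
tool_pos: [0.5525, -0.28, 0.1526]
tool_rot: [179.9, -0.1, 4.8]
force: [0.0, -0.2, 0.7]
grip_width: 0.0007
```

```bash
python3 -c "
from h import *
delta([.552,-.277,.068],5);print(env.get_obs()['grip_width'])"
```

```text
t 1.4333 at [ 0.5525 -0.28    0.1526] F [ 0.  -0.2  0.7] travel cm [-0.04 -0.32  8.46] dr [ 0.15 -0.13 -0.2 ]
0.000691372896780077
```

Request:
{"method": "send_rows", "body": {
  "series": [
    {"travel":[0,-0.3,2],"dr":[0,0,0],"claw":0},
    {"travel":[0,-0.3,4],"dr":[0,0,0],"claw":0},
    {"travel":[0,-0.3,6],"dr":[0,0,0],"claw":0},
    {"travel":[0,-0.3,7.5],"dr":[0,0,0],"claw":0},
    {"travel":[0,-0.3,8.4],"dr":[0,0,0],"claw":0},
    {"travel":[0,-0.3,8.4],"dr":[0,0,0],"claw":0},
    {"travel":[0,-0.3,8.4],"dr":[0,0,0],"claw":0},
    {"travel":[0,-0.3,8.4],"dr":[0,0,0],"claw":0}
  ]
}}

```text
time_s: 2.1
tool_pos: [0.5531, -0.2755, 0.0684]
tool_rot: [179.9, -0.1, 4.9]
force: [-0.3, -0.2, 0.5]
grip_width: 0.0007
```

Request:
{"method": "send_rows", "body": {
  "series": [
    {"travel":[-0.1,0.1,0.4],"dr":[0,0,0],"claw":0},
    {"travel":[-0.1,0.1,0.8],"dr":[0,0,0],"claw":0},
    {"travel":[-0.1,0.1,1.1],"dr":[0,0,0],"claw":0},
    {"travel":[-0.1,0.1,1.4],"dr":[0,0,0],"claw":0},
    {"travel":[-0.1,0.1,1.4],"dr":[0,0,0],"claw":0},
    {"travel":[-0.1,0.1,1.4],"dr":[0,0,0],"claw":0}
  ]
}}

```text
time_s: 2.6
tool_pos: [0.5511, -0.2753, 0.0522]
tool_rot: [-180.0, 0.0, 5.0]
force: [-0.2, -0.1, -0.4]
grip_width: 0.0009
```

Request:
{"method": "send_rows", "body": {
  "series": [
    {"travel":[0,0,0.1],"dr":[0,0,0],"claw":0},
    {"travel":[0,0,0.2],"dr":[0,0,0],"claw":0},
    {"travel":[0,0,0.2],"dr":[0,0,0],"claw":0},
    {"travel":[0,0,0.2],"dr":[0,0,0],"claw":0}
  ]
}}

```text
time_s: 2.93
tool_pos: [0.5514, -0.2753, 0.0514]
tool_rot: [180.0, -0.0, 5.0]
force: [-1.8, 1.0, 5.6]
grip_width: 0.0008
```

```bash
python3 -c "
from h import *
o=env.get_obs();print(o['tool_pos'],o['force'])
im=env.read_camera('side');a=cv2.resize(im[130:200,230:330],None,fx=6,fy=6,interpolation=cv2.INTER_CUBIC);cv2.imwrite('pics/press1.png',a)
o=env.get_obs();print(o['tool_pos'],o['force'])
"
```

```text
[ 0.55135908 -0.27528616  0.05142205] [-1.81124566  0.96857672  5.56157281]
[ 0.55133906 -0.27531854  0.05140193] [-2.33546703  0.83306186  5.37505326]
```

View pics/press1.png

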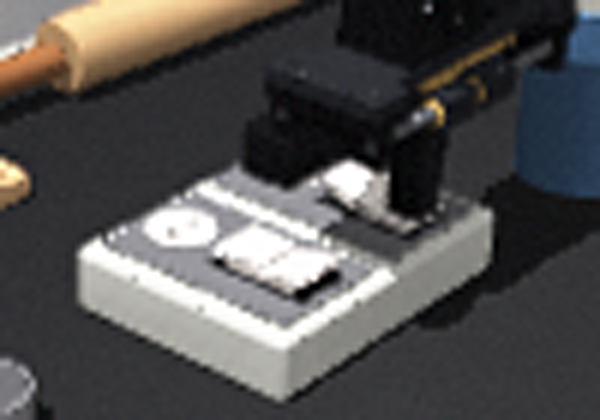

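The fingertips are on the front half of the plugged rocker, and its rear end now stands up at about (350,180) in the crop. The 5.5 N reading means it is at the stop. I'll push slightly further, then retreat upward.

Request:
{"method": "send_rows", "body": {
  "series": [
    {"travel":[0,0,0.15],"dr":[0,0,0],"claw":0},
    {"travel":[0,0,0.15],"dr":[0,0,0],"claw":0},
    {"travel":[0,0,0.15],"dr":[0,0,0],"claw":0}
  ]
}}

```text
time_s: 3.23
tool_pos: [0.5514, -0.2754, 0.0513]
tool_rot: [180.0, -0.0, 5.0]
force: [-4.0, 1.6, 12.7]
grip_width: 0.0002
```

Request:
{"method": "send_rows", "body": {
  "series": [
    {"travel":[0,0,-1.5],"dr":[0,0,0],"claw":0},
    {"travel":[0,0,-4.5],"dr":[0,0,0],"claw":0},
    {"travel":[0,0,-7.5],"dr":[0,0,0],"claw":0},
    {"travel":[0,0,-10],"dr":[0,0,0],"claw":0},
    {"travel":[0,0,-10.5],"dr":[0,0,0],"claw":0},
    {"travel":[0,0,-10.5],"dr":[0,0,0],"claw":0}
  ]
}}

```text
time_s: 3.73
tool_pos: [0.5528, -0.276, 0.1566]
tool_rot: [179.9, -0.2, 5.0]
force: [1.0, -0.6, -0.9]
grip_width: 0.0004
```

```bash
python3 -c "
from h import *
delta([.4855,.153,.13],4.3)"
```

```text
t 3.7333 at [ 0.5528 -0.276   0.1566] F [ 1.  -0.6 -0.9] travel cm [ -2.99 -43.33   2.54] dr [ 0.15 -0.24  0.68]
```

Request:
{"method": "send_rows", "body": {
  "series": [
    {"travel":[-0.3,-4,0],"dr":[0,0,0],"claw":0},
    {"travel":[-0.6,-8,0],"dr":[0,0,0],"claw":0},
    {"travel":[-0.8,-12,0],"dr":[0,0,0],"claw":0},
    {"travel":[-1.1,-16,0],"dr":[0,0,0],"claw":0},
    {"travel":[-1.4,-20,0],"dr":[0,0,0],"claw":0},
    {"travel":[-1.7,-24,0],"dr":[0,0,0],"claw":0},
    {"travel":[-2,-28,0],"dr":[0,0,0],"claw":0},
    {"travel":[-2.2,-32,0],"dr":[0,0,0],"claw":0},
    {"travel":[-2.5,-36,0],"dr":[0,0,0.7],"claw":0},
    {"travel":[-2.8,-40,0],"dr":[0,0,0.7],"claw":0},
    {"travel":[-3,-42.5,1],"dr":[0,0,0.7],"claw":0},
    {"travel":[-3,-43.3,2.5],"dr":[0,0,0.7],"claw":0}
  ]
}}

```text
time_s: 4.73
tool_pos: [0.4822, 0.1592, 0.1288]
tool_rot: [-179.9, -0.1, 4.7]
force: [0.8, -1.2, -0.5]
grip_width: 0.0005
```

Request:
{"method": "send_rows", "body": {
  "series": [
    {"travel":[0,0,0],"dr":[0,0,0],"claw":0},
    {"travel":[0,0,0],"dr":[0,0,0],"claw":0},
    {"travel":[0,0,0],"dr":[0,0,0],"claw":0},
    {"travel":[0,0,0],"dr":[0,0,0],"claw":0},
    {"travel":[0,0,0],"dr":[0,0,0],"claw":0}
  ]
}}

```text
time_s: 5.15
tool_pos: [0.4845, 0.1518, 0.1294]
tool_rot: [180.0, -0.0, 4.1]
force: [0.9, 1.0, -0.5]
grip_width: 0.0005
```

```bash
python3 -c "
from h import *
delta([.4855,.153,.055],4.3)
im=env.read_camera('top');cv2.imwrite('pics/block2.png',cv2.resize(im[120:190,290:380],None,fx=6,fy=6,interpolation=cv2.INTER_CUBIC))"
```

```text
t 5.15 at [0.4845 0.1518 0.1294] F [ 0.9  1.  -0.5] travel cm [ 0.1  -0.11  7.44] dr [ 0.02 -0.04 -0.18]
```

View pics/block2.png

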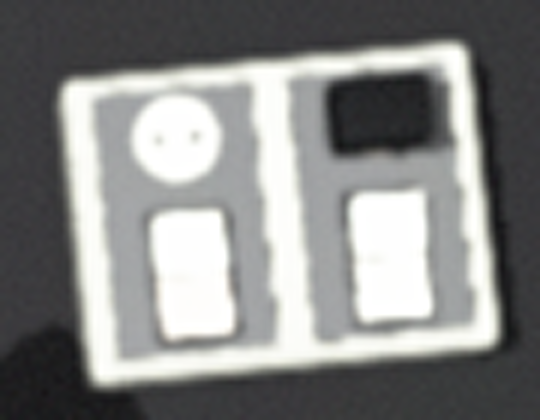

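The top view shows the block undisturbed, with the plugged rocker at (390,255) in the crop. Tilt can't be read from above, but the hard stop at 12.7 N shows it is on. I'm lowering onto the round key.

Request:
{"method": "send_rows", "body": {
  "series": [
    {"travel":[0.1,-0.1,2],"dr":[0,0,0],"claw":0},
    {"travel":[0.1,-0.1,4],"dr":[0,0,0],"claw":0},
    {"travel":[0.1,-0.1,6],"dr":[0,0,0],"claw":0},
    {"travel":[0.1,-0.1,7.2],"dr":[0,0,0],"claw":0},
    {"travel":[0.1,-0.1,7.7],"dr":[0,0,0],"claw":0},
    {"travel":[0.1,-0.1,8.1],"dr":[0,0,0],"claw":0},
    {"travel":[0.1,-0.1,8.4],"dr":[0,0,0],"claw":0},
    {"travel":[0.1,-0.1,8.7],"dr":[0,0,0],"claw":0},
    {"travel":[0.1,-0.1,8.8],"dr":[0,0,0],"claw":0},
    {"travel":[0.1,-0.1,8.8],"dr":[0,0,0],"claw":0},
    {"travel":[0.1,-0.1,8.8],"dr":[0,0,0],"claw":0}
  ]
}}

```text
time_s: 6.12
tool_pos: [0.4853, 0.1545, 0.0415]
tool_rot: [-180.0, -0.1, 4.3]
force: [0.1, 0.1, 0.3]
grip_width: 0.0002
```

Request:
{"method": "send_rows", "body": {
  "series": [
    {"travel":[0,0,0.1],"dr":[0,0,0],"claw":0},
    {"travel":[0,0,0.2],"dr":[0,0,0],"claw":0},
    {"travel":[0,0,0.3],"dr":[0,0,0],"claw":0},
    {"travel":[0,0,0.3],"dr":[0,0,0],"claw":0},
    {"travel":[0,0,0.3],"dr":[0,0,0],"claw":0}
  ]
}}

```text
time_s: 6.53
tool_pos: [0.4854, 0.1546, 0.0412]
tool_rot: [179.9, -0.1, 4.3]
force: [-8.9, -2.6, 23.2]
grip_width: 0.0005
```

The key hit its hard stop at z = 0.041 m, so it is fully in. I'm lifting and moving to the oblong key.

Request:
{"method": "send_rows", "body": {
  "series": [
    {"travel":[0,0,-1],"dr":[0,0,0],"claw":0},
    {"travel":[0,0,-3],"dr":[0,0,0],"claw":0},
    {"travel":[-0.1,-1.5,-4],"dr":[0,0,0],"claw":0},
    {"travel":[-0.1,-4,-4],"dr":[0,0,0],"claw":0},
    {"travel":[-0.1,-6,-4],"dr":[0,0,0],"claw":0},
    {"travel":[-0.1,-7,-4],"dr":[0,0,0],"claw":0},
    {"travel":[-0.1,-7,-4],"dr":[0,0,0],"claw":0},
    {"travel":[-0.1,-7,-4],"dr":[0,0,0],"claw":0},
    {"travel":[-0.1,-7,-4],"dr":[0,0,0],"claw":0}
  ]
}}

```text
time_s: 7.28
tool_pos: [0.4787, 0.2224, 0.0776]
tool_rot: [179.9, 0.0, 4.2]
force: [0.1, 0.4, 0.3]
grip_width: 0.0005
```

```bash
python3 -c "
from h import *
delta([.480,.223,.041],4.3)"
```

```text
t 7.2833 at [0.4787 0.2224 0.0776] F [0.1 0.4 0.3] travel cm [ 0.14 -0.06  3.66] dr [ 0.07  0.04 -0.11]
```

Request:
{"method": "send_rows", "body": {
  "series": [
    {"travel":[0.1,0,1.2],"dr":[0,0,0],"claw":0},
    {"travel":[0.1,0,2.4],"dr":[0,0,0],"claw":0},
    {"travel":[0.1,0,2.9],"dr":[0,0,0],"claw":0},
    {"travel":[0.1,0,3.3],"dr":[0,0,0],"claw":0},
    {"travel":[0.1,0,3.6],"dr":[0,0,0],"claw":0},
    {"travel":[0.1,0,3.8],"dr":[0,0,0],"claw":0},
    {"travel":[0.1,0,3.9],"dr":[0,0,0],"claw":0},
    {"travel":[0.1,0,3.9],"dr":[0,0,0],"claw":0},
    {"travel":[0.1,0,3.9],"dr":[0,0,0],"claw":0}
  ]
}}

```text
time_s: 8.03
tool_pos: [0.4789, 0.2227, 0.0411]
tool_rot: [179.8, 0.1, 4.2]
force: [-9.4, -7.0, 21.6]
grip_width: 0.0004
```

Hard stop again at 0.041 m. I'm lifting clear so I can see the result.

Request:
{"method": "send_rows", "body": {
  "series": [
    {"travel":[0,0,-1],"dr":[0,0,0],"claw":0},
    {"travel":[0,0,-4],"dr":[0,0,0],"claw":0},
    {"travel":[0,0,-8],"dr":[0,0,0],"claw":0},
    {"travel":[0,3,-12],"dr":[0,0,0],"claw":0},
    {"travel":[0,7,-15],"dr":[0,0,0],"claw":0},
    {"travel":[0,11,-16],"dr":[0,0,0],"claw":0},
    {"travel":[0,15,-16],"dr":[0,0,0],"claw":0},
    {"travel":[0,19,-16],"dr":[0,0,0],"claw":0},
    {"travel":[0,22,-16],"dr":[0,0,0],"claw":0},
    {"travel":[0,22,-16],"dr":[0,0,0],"claw":0},
    {"travel":[0,22,-16],"dr":[0,0,0],"claw":0}
  ]
}}

```text
time_s: 8.95
tool_pos: [0.4961, 0.002, 0.1989]
tool_rot: [180.0, -0.0, 3.9]
force: [0.3, 0.7, -0.5]
grip_width: 0.0004
```

```bash
python3 -c "
from h import *
im=env.read_camera('side');cv2.imwrite('pics/end_side.png',cv2.resize(im[140:280,100:330],None,fx=3.4,fy=3.4,interpolation=cv2.INTER_CUBIC))
o=env.get_obs();print(o['time_s'],o['tool_pos'],o['force'])"
```

```text
9.0 [0.49596984 0.00450701 0.19889878] [-0.54668582  0.49535622  0.46543773]
```

View pics/end_side.png

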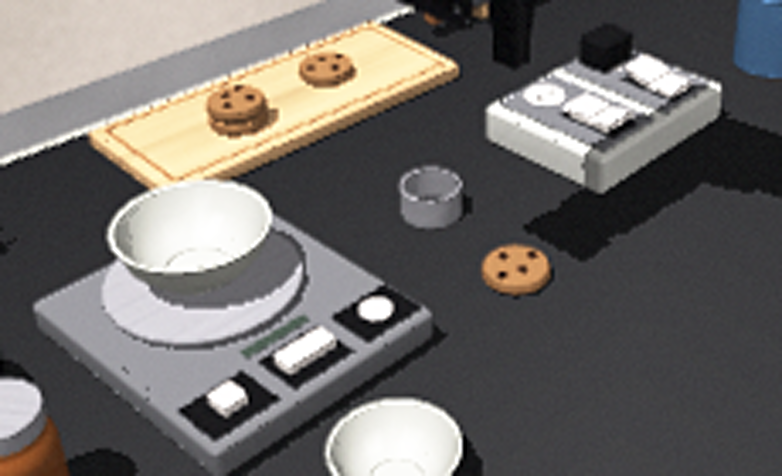

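In the side view the round key is now low at (376,308). The oblong key at (306,350) and the square key at (228,397) are up, and the plugged rocker at (657,75) is tipped the other way. Bowl, cutter and biscuit appear unmoved, so I'm handing in.

```bash
python3 -c "
from cell import env
print(env.sign_off())"
```

```text
the job is handed in; nothing more can be done
None
```

The scale is ready and the job is handed in at about 9 s of the 45 s allowed; the sign-off gives no verdict.

I pressed the raised end of the plugged (right) socket's rocker, then the round power key, then the oblong zero key, and lifted clear.

- **Hard stops:** each press ended against a hard stop. The rocker stopped at 0.051 m with about 13 N, the power key at 0.041 m with 23 N, and the zero key at 0.041 m with 22 N. The rocker's stop was about 2–3 mm lower than the 54 mm I expected, but both the force and the side view say it is on.
- **Last side picture:** the plugged rocker is tipped on, the round key is in, and the oblong and square keys are up. The spare rocker, bowl, cutter and near biscuit look unmoved.
- **Not fully checked:** I did not measure the jar or mug, which the last picture shows only in part. The gripper did not go near the jar; for the mug, the press on the rocker was the closest it came. The top view could not show rocker tilt, so it did not confirm the rocker.

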